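# Gang-clamp the wall plates for edge polishing

## Task

Clear the finished brass flange out of the vise into the white tray, foot down. Crank the vise open wide enough, then take every steel wall plate off its studs on the green board (slide it up until the stud heads reach the wide ends of the keyholes, then lift it off) and lay all of them flat in one neat pile in the middle of the vise bed, their long side across the jaws. Last, crank the vise until the jaw holds the whole pile tight, then let go of everything; leave the bottle, cup and compound bar where they are.

Things in the scene. Friction and masses are not known exactly. Their poses are not given: they have to be found in the camera images.
- plate1: bright steel wall plate 70 x 56 x 8 mm, 0.2 kg; two or three alike are present (absent: None). Origin: centre of underside. x: along the 70 mm, up the slope when hung; y: along the 56 mm width, best to grip; z: out from the board when hung, up when laid flat. Keyholes at y = +-14 mm: wide end 19 mm square, x = -15 to +4 mm; narrow slot 8.4 mm wide, x = +4 to +14 mm.
- plate2: second wall plate, same as plate1. Hung, the stud shanks stand at x = +10.5 mm in the narrow slots; sliding the plate 16 mm along its own +x (up the slope) brings the stud heads to the middle of the wide ends; then it lifts straight off along its z (20 mm or more to be clear).
- plate3: third wall plate, same as plate1; unhooked as told for plate2
- studs1 (a point): hanging place 1 on the board: midway between its two studs, at the foot of their shanks (the underside of a hung plate is at this level)
- studs2 (a point): hanging place 2 on the board: midway between its two studs, at the foot of their shanks (the underside of a hung plate is at this level)
- studs3 (a point): hanging place 3 on the board: midway between its two studs, at the foot of their shanks (the underside of a hung plate is at this level)
- board: green board 320 mm wide; its face slopes 40 degrees, rising along its +x (z up). Origin: on the bench below the face's lower edge, mid-width. Hanging places 100 mm apart along y, each a pad 36 x 70 mm, 12 mm off the face (fingertips fit beside it, under a plate's edges), with two studs 28 mm apart: shank 6 mm, head 13 mm wide, 3 mm thick, its underside 10.5 mm above the pad..
- vise: blue machine vise fixed to the bench. Origin on the bench under its middle; z up; it clamps along its x. Flat bed 50 mm above the bench, 120 mm wide along y. Fixed jaw's face at x = +55 mm; jaws 120 mm wide (y), tops 90 mm above the bench. The sliding jaw is on the -x side, the crank sticks out at the -x end.
- bed_centre (a point): point on the top of the vise's bed (x = +15 mm, y = 0 in the vise), where the pile belongs
- jaw_face (a point): centre of the sliding jaw's clamping face, 70 mm above the bench; it moves along the vise's x
- vise_jaw (a joint): travel of the sliding jaw towards the fixed jaw, m: 0 = 64 mm between the jaws, -0.028 = widest (92 mm), +0.006 = end stop. It starts between -0.004 and +0.004, too narrow for a plate, so it must be opened first; at -0.006 the jaws meet the ends of 70 mm plates. 1.91 mm per radian of the crank (12 mm a turn).
- vise_crank (a joint): crank angle a, rad: 0 = handle straight up, grows as it closes the jaw (clockwise looking along the vise's +x), -14.6 (open) to 3.1; about -3.1 when the jaws meet 70 mm plates. Handle at (y, z) = (-35 sin a, +35 cos a) mm from the screw axis in the vise's frame. Stays where left (friction 0.15 N m, 4.3 N at the handle); take about 8 to 20 N at the handle for tight.
- screw_axis (a point): point on the crank's axis, level with the middle of the handle: x = -139 mm, 66 mm above the bench; the axis is the vise's x
- crank_pin (a point): middle of the crank's black handle, a freely spinning sleeve 16 mm thick and 45 mm long parallel to the vise's x, 35 mm off the screw axis; the crank arm ends 24 mm from this point on the vise's side
- flange: finished brass flange, 0.2 kg: round foot 48 mm wide and 8 mm thick, with a hub 28 mm wide on top up to 30 mm in all. Origin: centre of its underside; z up
- tray: white open tray, 135 x 135 mm, 28 mm high, walls and floor about 4 mm. Origin: centre of its underside
- oil_bottle: bystander: yellow oil bottle, 52 mm wide, 130 mm tall; origin centre of its underside
- beaker: bystander: white plastic cup, 68 mm wide, 80 mm tall; origin centre of its underside
- compound_bar: bystander: green bar of polishing compound, 45 x 110 x 32 mm; origin centre of its underside

How it is judged (in metres and radians):
On the way, in this order (a step that is already met when the one before it is completed fails the run):
1. the flange lies in the tray (x of flange in the frame of tray between -0.06 and 0.06 m and y of flange in the frame of tray between -0.06 and 0.06 m and z of flange in the frame of tray below 0.02 m and linear speed of flange below 0.03 m/s and angle between flange's own z axis and vertical below 0.2 rad), for 0.2 s.
2. every plate lies in the pile on the vise bed (x of plate1 in the frame of vise between -0.01 and 0.04 m and y of plate1 in the frame of vise between -0.018 and 0.018 m and z of plate1 in the frame of vise between 0.044 and 0.074 m and angle between the z axis of each of plate1, plate2, plate3 and the z axis of vise, either way round below 0.12 rad and angle between the y axis of each of plate1, plate2, plate3 and the y axis of vise, either way round below 0.2 rad and x of plate2 in the frame of vise between -0.01 and 0.04 m and y of plate2 in the frame of vise between -0.018 and 0.018 m and z of plate2 in the frame of vise between 0.044 and 0.074 m and x of plate3 in the frame of vise between -0.01 and 0.04 m and y of plate3 in the frame of vise between -0.018 and 0.018 m and z of plate3 in the frame of vise between 0.044 and 0.074 m), for 0.2 s.
3. the jaw is clamped on every plate (all of step 2 and contact force between each of plate1, plate2, plate3 and vise_jaw above 3 N), for 0.2 s.
At the end, for the whole second after the job is handed in: The flange stands foot down in the tray at rest. Every plate lies flat (7 degrees) in one pile on the vise bed, within 18 mm of the bed's middle line (vise y), its long side across the jaws (11 degrees), and the sliding jaw presses on each of them with more than 3 N; nothing moves (all of step 1 and all of step 3 and linear speed of each of plate1, plate2, plate3 below 0.03 m/s and velocity of joint vise_jaw between -0.002 and 0.002 m/s); the robot touches nothing.
It fails at once if a bystander (bottle, cup, compound bar) was pushed more than 40 mm (distance of any of oil_bottle, beaker, compound_bar from where it was at the start of the episode above 0.04 m).
Of plate1, plate2, plate3 only 2 to 3 are there at a start; the rules pass over those that are not, and their reading is None.
At some moment in a run one of flange may be knocked a few centimetres aside while the robot is not near it.
Once in a run the grip may slacken for a moment while it holds something.
It also fails if it takes over 210 s, if anything falls off the work surface, if the arm or the gripper's body presses on something with over 40 N, if the wrist force passes 120 N, or if a joint passes its speed limit or range.

## Robot

A 6-joint arm with a two-finger parallel gripper is mounted at the origin on the work surface. World frame = base frame: x ahead of the robot, y to its left, z up, the work surface at z = 0. Lengths are in mm, angles in rad, forces in N, time in s.
With the tool pointing down it reaches from about 350 to 975 mm from the base axis. Payload 7.1 kg.
Tool frame: the origin (TCP) lies on the front face of the gripper's body, between the roots of the fingers; the fingertips stand 80 mm ahead of it and the grasp point (between the pads) lies 61 mm ahead of it (env.tips_ahead is the distance from the TCP to the fingertips, in mm); z points along the fingers, y is the line along which they close (so a half turn about z gives the same grasp; the last joint's range is limited). The gripper opens to 88 mm and grips with 3 to 60 N. Pads are 20 mm wide; open, the fingers measure 115 mm over their backs; the gripper's body (75 mm by 178 mm) begins 61 mm behind the grasp point.
Start: joints at [1.105, 0.423, 1.63, -0, 1.089, -0.019], TCP at [270.019, 563.645, 302.675] pointing down, gripper open.
Joint ranges: [-3, 3], [-0.9, 2.11], [0.09, 2.58], [-1.31, 4.45], [0.11, 2.69], [-2.54, 2.54]. Speed limits (rad/s): [2.39, 2.39, 3.01, 3.14, 3.14, 3.14].

## Interface

Orientations are given as a unit quaternion [x, y, z, w].
In Python, from station import env, set_gripper, viewer, workorder gives the robot as it stands. Calls block until the motion is done:
- env.reach(position, orientation): joint-space move of the TCP to a pose.
- env.move_l(position, rot=None, rate=150, f_stop=None): straight line of the TCP; rot=None keeps the orientation; rate is the mean speed in mm/s. With f_stop (N) it stops when the force on the tool has changed by that much, and returns True; else False.
- env.move_joints(angles): joint-space move.
- set_gripper(opening): finger opening in mm; the grip force is fixed at half the most; returns when the fingers have stopped.
- env.hold(seconds).
- env.ik(position, orientation): joint angles nearest the present ones, or None.
- env.read_state(): the state.
- viewer.camera(name): name is "scene" or "side" or "wrist"; returns the picture (400x640x3 uint8, blue, green, red); there is no depth.
- viewer.camera_params(name): a dict with "fx", "fy", "cx", "cy" (pixels), "pose" (4x4, takes a point from camera to world coordinates); the wrist camera has in their place "tool_from_camera" (4x4, takes a point from camera to tool coordinates, whose origin is the TCP and whose axes are the flange's). Camera axes: x right, y up, looking along -z (the intrinsics and any distortion apply to the point x, -y, -z); pixel columns grow to the right and rows downward; lengths in mm; the calibration is good to about 2 mm. The wrist camera is an equidistant fisheye: a pixel r from the principal point sees the ray r / f radians off the axis. A picture is of the moment at which its call begins: read the wrist's pose just before it. camera_params takes no time and is no camera call.
A pose or a line that the arm cannot do raises env.IKError and nothing moves.
- workorder.sign_off(): hands the job in; it is judged then, once.
The state is a dict: "time_s": time; "qpos": joint angles; "dq": joint speeds; "tau": joint torques, N m; "tool_pos": TCP position; "orientation": TCP orientation; "force": force on the tool from outside, world axes, zero at the start; "wrist_torque": the same for the moment, N m; "width": finger opening in mm; "grip_force": force on a finger pad.
Only numpy, scipy, OpenCV 4.12 (cv2) and the standard library are available. Lean on these libraries where they do the work, as an engineer would, in place of code of your own. Each camera call takes 0.05 s, during which the arm holds its last target. There are 200 camera calls.

## Working session

There is one attempt and no reset: what is moved stays moved. The work goes in short steps, each a Python script; the robot and the scene stay as the last script left them, time stands still between calls to the robot, and variables do not carry over. Pictures are saved under pics/ and viewed, at most 14 in all, crops included, and the job is handed in when it is done.

```bash
ls; mkdir -p pics; python3 - <<'E'
from station import env, set_gripper, viewer, workorder
import cv2
for n in ("scene","side"):
    cv2.imwrite(f"pics/{n}0.png",viewer.camera(n)); print(viewer.camera_params(n))
print(viewer.camera_params("wrist")); s=env.read_state(); print(s)
cv2.imwrite("pics/wrist0.png",viewer.camera("wrist"))
E
```

```text
pics
{'fx': 376.2616342734765, 'fy': 376.2616342734765, 'cx': 311.19961848245254, 'cy': 194.46217351395535, 'pose': array([[-9.26392759e-02, -6.05802464e-01,  7.90203353e-01,
         1.26430527e+03],
       [ 9.95623038e-01, -6.62093466e-02,  6.59627826e-02,
         2.20658874e+01],
       [ 1.23584314e-02,  7.92855407e-01,  6.09284476e-01,
         6.31149623e+02],
       [ 0.00000000e+00,  0.00000000e+00,  0.00000000e+00,
         1.00000000e+00]])}
{'fx': 461.94932608013363, 'fy': 461.94932608013363, 'cx': 319.3640383532012, 'cy': 202.9280340088249, 'pose': array([[ 8.75649389e-01,  3.46262438e-01, -3.36660766e-01,
         1.21886455e+02],
       [-4.82896633e-01,  6.17652254e-01, -6.20738701e-01,
        -8.28204393e+02],
       [-6.99921513e-03,  7.06121815e-01,  7.08055784e-01,
         1.02203456e+03],
       [ 0.00000000e+00,  0.00000000e+00,  0.00000000e+00,
         1.00000000e+00]])}
{'fx': 309.70691628693146, 'fy': 309.70691628693146, 'cx': 319.10984924767894, 'cy': 202.45819425149512, 'tool_from_camera': array([[ 4.12980935e-04,  9.62152084e-01,  2.72512745e-01,
     
[... 267 characters left out ...]
00e+00]])}
{'time_s': 0.1, 'qpos': array([ 1.10500563e+00,  4.23714471e-01,  1.63061388e+00, -7.72126193e-06,
        1.08859555e+00, -1.90149825e-02]), 'dq': array([-0.001009  , -0.00213598, -0.00263559, -0.00116431, -0.0024814 ,
       -0.00054276]), 'tau': array([-1.20236906e-03, -5.45615387e+01, -2.74325645e+01,  6.44520507e-02,
        1.87955640e-02, -5.49627919e-05]), 'tool_pos': array([269.84698746, 563.3069837 , 302.01042702]), 'orientation': array([ 2.21532770e-01,  9.75152700e-01, -6.46984892e-04, -1.56454472e-04]), 'force': array([ 0.95943625, -0.44458328, -0.13419804]), 'wrist_torque': array([ 0.00492082,  0.00752554, -0.05184487]), 'grip_force': 0.0, 'width': 87.98685586734118}
```

View pics/scene0.png

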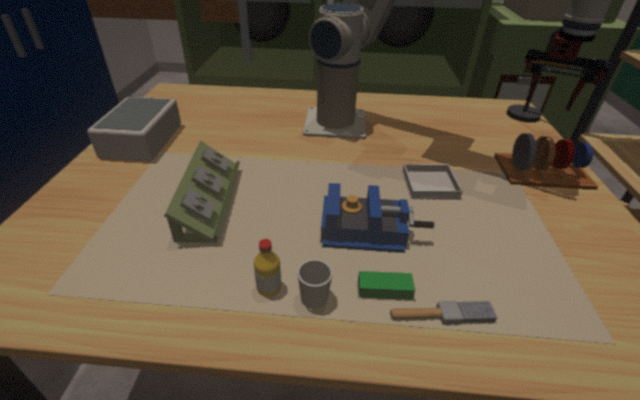

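View pics/side0.png

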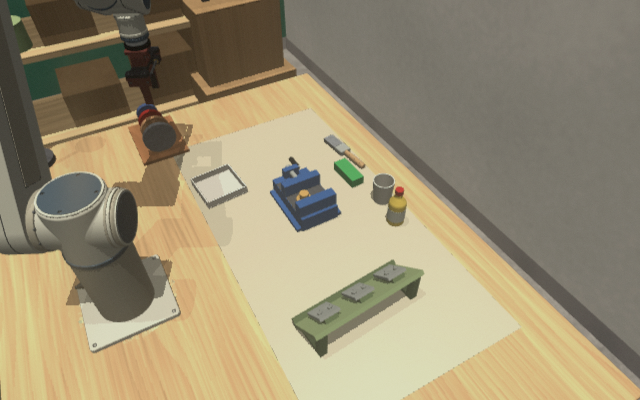

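```bash
python3 - <<'E'
import cv2,numpy as np
s=cv2.imread("pics/scene0.png");d=cv2.imread("pics/side0.png")
def c(im,x,y,w,h,k): return cv2.resize(im[y:y+h,x:x+w],None,fx=k,fy=k,interpolation=cv2.INTER_CUBIC)
a=np.zeros((600,800,3),np.uint8)
a[:300,:480]=c(s,310,155,160,100,3)   
a[300:,:480]=c(d,190,140,160,100,3)
cv2.imwrite("pics/v.png",a[:, :480])
b=np.zeros((600,600,3),np.uint8)
b[:330,:240]=c(s,160,140,80,110,3); b[330:,:]=c(d,285,255,150,100,4)[:270] if 0 else cv2.copyMakeBorder(c(d,285,255,150,90,3),0,0,0,150,cv2.BORDER_CONSTANT)
cv2.imwrite("pics/b.png",b)
E
```

```text
(no output)
```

View pics/v.png

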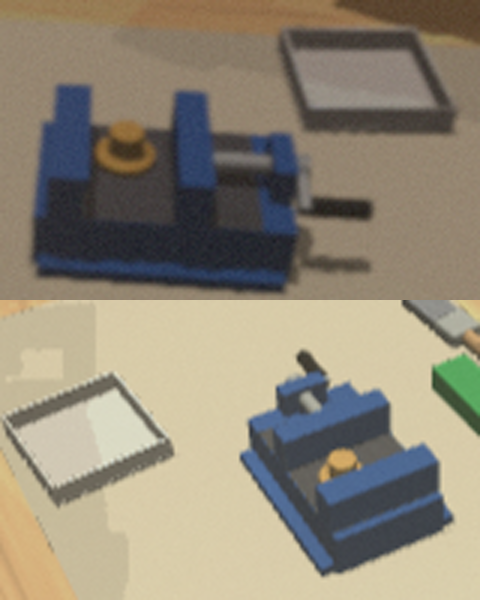

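View pics/b.png

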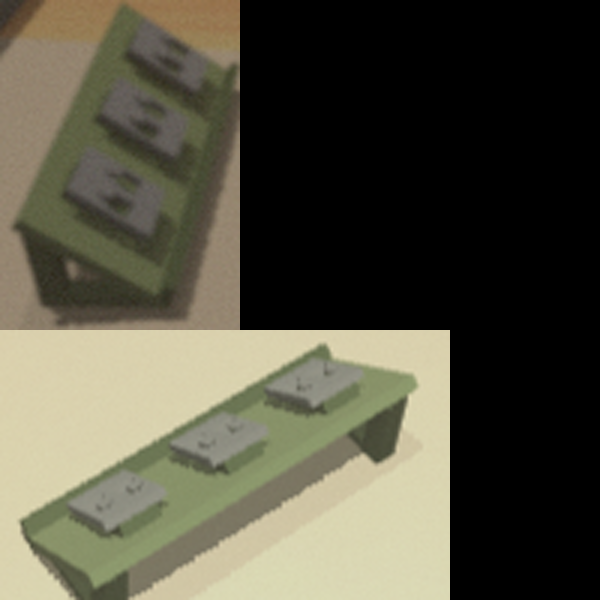

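```bash
cat > h.py <<'E'
from station import env, set_gripper, viewer, workorder
import numpy as np, cv2
from scipy.spatial.transform import Rotation as R
from scipy.optimize import least_squares
def ray(n,u,v):
    p=viewer.camera_params(n); P=p["pose"]
    d=np.array([(u-p["cx"])/p["fx"],-(v-p["cy"])/p["fy"],-1]); return P[:3,3],P[:3,:3]@d
def onz(n,u,v,z):
    o,d=ray(n,u,v); return o+d*(z-o[2])/d[2]
def tri(*rs):
    A=sum(np.eye(3)-np.outer(d,d)/(d@d) for o,d in rs); b=sum((np.eye(3)-np.outer(d,d)/(d@d))@o for o,d in rs)
    return np.linalg.solve(A,b)
def wpose():
    s=env.read_state(); T=np.eye(4); T[:3,:3]=R.from_quat(s["orientation"]).as_matrix(); T[:3,3]=s["tool_pos"]
    return T@viewer.camera_params("wrist")["tool_from_camera"]
def wray(T,u,v):
    p=viewer.camera_params("wrist"); x,y=(u-p["cx"])/p["fx"],(v-p["cy"])/p["fy"]; r=np.hypot(x,y)+1e-12
    d=np.array([np.sin(r)*x/r,-np.sin(r)*y/r,-np.cos(r)]); return T[:3,3],T[:3,:3]@d
def wproj(T,X):
    p=viewer.camera_params("wrist"); c=(np.atleast_2d(X)-T[:3,3])@T[:3,:3]
    x,y,z=c[:,0],-c[:,1],-c[:,2]; h=np.hypot(x,y); r=np.arctan2(h,z)
    return np.c_[p["cx"]+p["fx"]*r*x/h, p["cy"]+p["fy"]*r*y/h]
def wonz(T,u,v,z):
    o,d=wray(T,u,v); return o+d*(z-o[2])/d[2]
def sproj(n,X):
    p=viewer.camera_params(n);P=p["pose"]; c=(np.atleast_2d(X)-P[:3,3])@P[:3,:3]
    return np.c_[p["cx"]-p["fx"]*c[:,0]/c[:,2], p["cy"]+p["fy"]*c[:,1]/c[:,2]]
def down(yaw):  # tool z down; tool y (closing) axis at heading yaw in world
    y=np.array([np.cos(yaw),np.sin(yaw),0]); z=np.array([0,0,-1.]); x=np.cross(y,z)
    return R.from_matrix(np.c_[x,y,z]).as_quat()
def snap(name):
    T=wpose(); im=viewer.camera("wrist"); cv2.imwrite(f"pics/{name}.png",im); np.save(f"pics/{name}.npy",T); return T,im
E
python3 - <<'E'
from h import *
np.set_printoptions(precision=1,suppress=True)
S=lambda x,y:(310+x/3,155+y/3); D=lambda x,y:(190+x/3,140+(y-300)/3)
for nm,p in dict(fj0=(91,88),fj1=(88,180),sj0=(175,93),sj1=(175,183)).items(): print(nm,onz("scene",*S(*p),90))
print("flange", tri(ray("scene",*S(127,130)),ray("side",*D(341,455))))
print("pin", tri(ray("scene",*S(340,208)),ray("side",*D(308,361))))
print("tray",[onz("scene",*S(*p),28) for p in((285,33),(413,31),(452,112),(307,115))])
a=[(168,55),(142,120),(117,193)];b=[(316,383),(220,440),(118,500)]
for p,q in zip(a,b): print("plate",tri(ray("scene",160+p[0]/3,140+p[1]/3),ray("side",285+q[0]/3,255+(q[1]-330)/3)))
for nm,u,v in(("cup",314,300),("bottle",268,288),("bar",386,287)): print(nm,onz("scene",u,v,0 if nm!="bar" else 16))
E
```

```text
fj0 [514.2  30.7  90. ]
fj1 [629.8  32.1  90. ]
sj0 [513.6  98.9  90. ]
sj1 [626.3  95.9  90. ]
flange [552.4  61.5  79.3]
pin [599.7 227.7  56.6]
tray [array([315.7, 217.8,  28. ]), array([297.9, 344. ,  28. ]), array([429.4, 353. ,  28. ]), array([448. , 223.4,  28. ])]
plate [ 555.5 -300.7  147.5]
plate [ 508.5 -308.2   72.1]
plate [ 460.6 -314.9  -15.1]
cup [793.   -8.3   0. ]
bottle [ 772.9 -105.9    0. ]
bar [758.2 135.8  16. ]
```

```bash
python3 - <<'E'
from h import *
np.set_printoptions(precision=1,suppress=True)
a=[(168,55),(142,120),(117,193)];b=[(316,383),(220,440),(118,500)]
for p,q in zip(a,b[::-1]): print("plate",tri(ray("scene",160+p[0]/3,140+p[1]/3),ray("side",285+q[0]/3,255+(q[1]-330)/3)))
for y in(0,np.pi/2,np.pi,-np.pi/2):
    for p in ((560,80,360),(560,80,160),(480,-230,400)): print(y,env.ik(p,down(y)))
p=(500,85,380); 
q=down(0) if env.ik(p,down(0)) is not None else down(np.pi)
print(R.from_quat(q).as_matrix())
env.reach(p,q); snap("w1")
E
```

```text
plate [ 408.2 -316.3   73.4]
plate [ 508.5 -308.2   72.1]
plate [ 608.2 -298.1   72.6]
0 [ 0.1  0.3  1.7 -0.   1.2  0.1]
0 [ 0.1  0.5  1.8 -0.   0.8  0.1]
0 [-0.5  0.2  1.7 -0.   1.2 -0.5]
1.5707963267948966 [ 0.1  0.3  1.7 -0.   1.2 -1.4]
1.5707963267948966 [ 0.1  0.5  1.8 -0.   0.8 -1.4]
1.5707963267948966 [-0.5  0.2  1.7 -0.   1.2 -2. ]
3.141592653589793 None
3.141592653589793 None
3.141592653589793 None
-1.5707963267948966 [ 0.1  0.3  1.7 -0.   1.2  1.7]
-1.5707963267948966 [ 0.1  0.5  1.8 -0.   0.8  1.7]
-1.5707963267948966 [-0.5  0.2  1.7 -0.   1.2  1.1]
[[ 0.  1.  0.]
 [ 1.  0.  0.]
 [ 0.  0. -1.]]
```

View pics/w1.png

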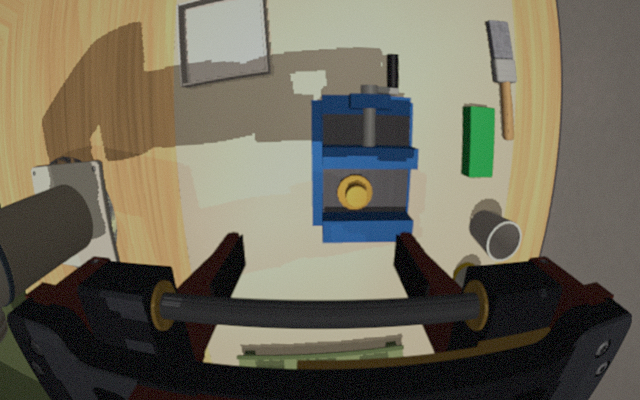

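```bash
python3 - <<'E'
from h import *
np.set_printoptions(precision=1,suppress=True)
im=cv2.imread("pics/w1.png"); 
k=cv2.resize(im[40:250,170:430],None,fx=3,fy=2.8,interpolation=cv2.INTER_CUBIC)
a=cv2.resize(im[135:250,300:430],None,fx=5,fy=5,interpolation=cv2.INTER_CUBIC); cv2.imwrite("pics/w1b.png",a)
T=np.load("pics/w1.npy")
for nm,u,v,z in (("fj",322,220,90),("fj",411,217,90),("sj",322,168,90),("sj",416,165,90),("flangetop",355,192,80),("foot",355,192,58),("pin",392,70,56),
  ("tray",268,1,28),("tray",270,73,28),("tray",181,86,28)): print(nm,wonz(T,u,v,z))
hsv=cv2.cvtColor(im,cv2.COLOR_BGR2HSV)
m=cv2.inRange(hsv,(15,150,60),(35,255,255)); m[:150]=0;m[225:]=0;m[:,:320]=0;m[:,410:]=0
y,x=np.nonzero(m); print(x.min(),x.max(),y.min(),y.max())
E
```

```text
fj [502.3  30.8  90. ]
fj [618.9  34.5  90. ]
sj [502.1  97.7  90. ]
sj [620.2 103.2  90. ]
flangetop [544.5  65.2  80. ]
foot [547.1  59.8  58. ]
pin [594.  225.3  56. ]
tray [425.6 333.3  28. ]
tray [430.  223.3  28. ]
tray [294.6 214.6  28. ]
338 371 175 209
```

View pics/w1b.png

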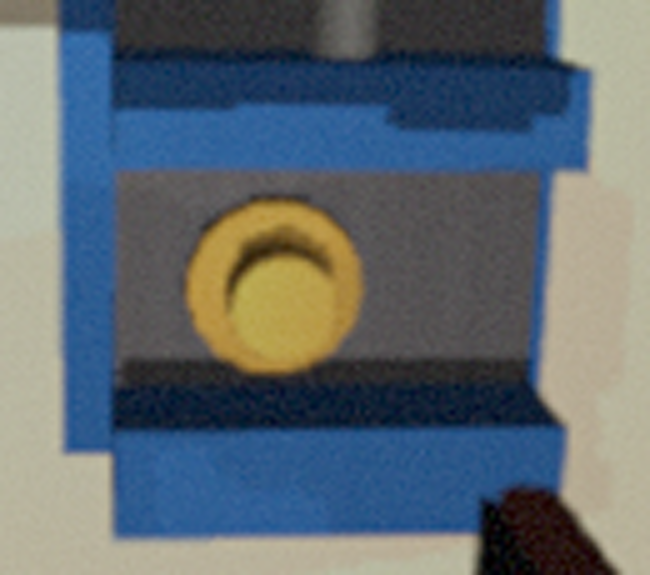

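```bash
python3 - <<'E'
from h import *
np.set_printoptions(precision=1,suppress=True)
T=np.load("pics/w1.npy"); print(T[:3,3])
for nm,u,v,z in (("fj",113,430,90),("fj",567,430,90),("fjouter",113,537,90),("sj",113,170,90),("sj",587,168,90),("hub",283,307,80),("foot",273,285,58),("bedL",113,360,50),("bedR",530,360,50)): print(nm,wonz(T,300+u/5,135+v/5,z))
E
```

```text
[498.9 159.8 463. ]
fj [503.1  29.5  90. ]
fj [622.7  28.9  90. ]
fjouter [503.3  -0.2  90. ]
sj [502.8  96.5  90. ]
sj [622.4  98.6  90. ]
hub [546.7  59.4  80. ]
foot [546.6  59.8  58. ]
bedL [503.4  36.2  50. ]
bedR [622.8  36.2  50. ]
```

```bash
python3 - <<'E'
from h import *
np.set_printoptions(precision=1,suppress=True)
q=down(0)
# fresh look just before the grasp
T,im=snap("w2"); m=cv2.inRange(cv2.cvtColor(im,cv2.COLOR_BGR2HSV),(15,150,60),(35,255,255)); m[:150]=0;m[225:]=0;m[:,:320]=0;m[:,410:]=0
y,x=np.nonzero(m); print(x.min(),x.max(),y.min(),y.max())
F=(546.6,59.6)
set_gripper(60)
env.reach((*F,240),q); print(env.move_l((*F,142),rate=80,f_stop=12)); print(env.read_state()["tool_pos"])
set_gripper(0); s=env.read_state(); print(s["width"],s["grip_force"])
env.move_l((*F,260)); s=env.read_state(); print(s["width"],s["grip_force"])
env.move_l((359,286,260)); s=env.read_state(); print(s["width"],s["grip_force"],s["tool_pos"])
cv2.imwrite("pics/s3.png",viewer.camera("side")); T,im=snap("w3")
E
```

```text
337 371 175 209
False
[547.   59.6 142.5]
27.403669381291188 30.005593225869234
27.356145312932984 29.980284776029293
27.1774397946003 29.980233728929306 [359.3 285.7 260. ]
```

View pics/w3.png

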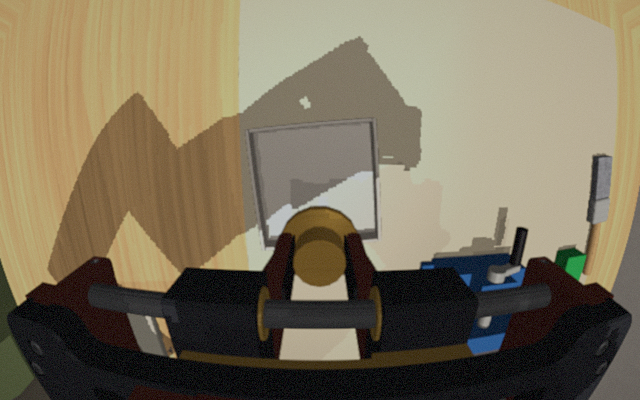

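```bash
python3 - <<'E'
from h import *
np.set_printoptions(precision=1,suppress=True)
T=np.load("pics/w3.npy")
c=np.array([wonz(T,u,v,28) for u,v in((248,131),(377,119),(380,237),(262,247))]); print(c, c.mean(0))
C=(c[0]+c[2])/2; C=c.mean(0); x,y=C[:2]
env.move_l((x,y,150)); print(env.move_l((x,y,88),rate=30,f_stop=4)); s=env.read_state(); print(s["tool_pos"],s["force"],s["width"])
set_gripper(48); env.move_l((x,y,200),rate=100)
env.reach((x,y-60,330),down(0)); snap("w4"); print(env.read_state()["time_s"])
E
```

```text
[[285.  346.7  28. ]
 [416.9 358.6  28. ]
 [425.7 230.5  28. ]
 [293.8 218.3  28. ]] [355.3 288.5  28. ]
True
[355.3 288.5  95.8] [-0.1  1.1  2.7] 27.15772912336347
13.475
```

View pics/w4.png

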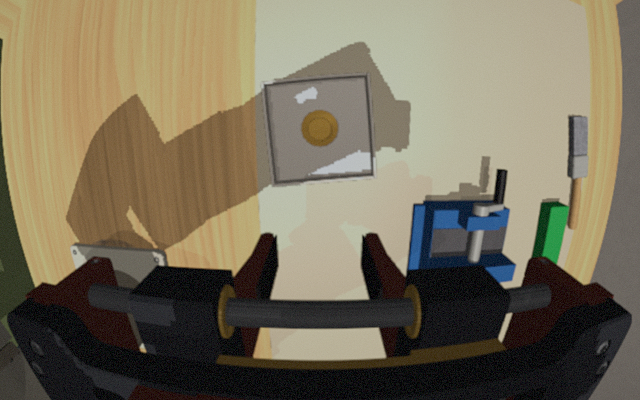

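```bash
python3 - <<'E'
from h import *
np.set_printoptions(precision=1,suppress=True)
Ts={n:np.load(f"pics/{n}.npy") for n in("w1","w3","w4")}
for nm,px in dict(outer=dict(w1=(392,54),w3=(521,229),w4=(502,170)),inner=dict(w1=(392,88),w3=(515,263),w4=(499,204))).items():
    rs=[wray(Ts[k],*p) for k,p in px.items()]; X=tri(*rs); print(nm,X,[wproj(Ts[k],X)[0] for k in px])
ims=[]
for n in Ts:
    im=cv2.imread(f"pics/{n}.png"); u,v={"w1":(392,75),"w3":(515,250),"w4":(500,190)}[n]
    ims.append(cv2.resize(im[v-35:v+35,u-32:u+32],(256,280),interpolation=cv2.INTER_CUBIC))
cv2.imwrite("pics/pin.png",np.hstack(ims))
for a in (-1.8,-1.9,-2.0,-2.1,-2.2): print(a,[wproj(Ts[k],np.array([[562.9-35*np.sin(a),y,66+35*np.cos(a)] for y in(245.7,200.7)])).round(0).tolist() for k in Ts])
E
```

```text
outer [593.4 246.6  57. ] [array([391.7,  54.4]), array([521.8, 229. ]), array([501.7, 169.7])]
inner [594.8 201.   57.2] [array([392.8,  87.8]), array([514.9, 264.2]), array([498.4, 203.1])]
-1.8 [[[395.0, 55.0], [395.0, 88.0]], [[524.0, 230.0], [517.0, 265.0]], [[504.0, 171.0], [500.0, 203.0]]]
-1.9 [[[393.0, 56.0], [393.0, 88.0]], [[522.0, 229.0], [515.0, 263.0]], [[502.0, 170.0], [498.0, 203.0]]]
-2.0 [[[392.0, 56.0], [392.0, 88.0]], [[520.0, 228.0], [512.0, 262.0]], [[500.0, 170.0], [496.0, 202.0]]]
-2.1 [[[390.0, 56.0], [390.0, 89.0]], [[518.0, 227.0], [510.0, 261.0]], [[498.0, 169.0], [494.0, 202.0]]]
-2.2 [[[388.0, 57.0], [388.0, 89.0]], [[515.0, 226.0], [508.0, 261.0]], [[496.0, 169.0], [492.0, 201.0]]]
```

View pics/pin.png

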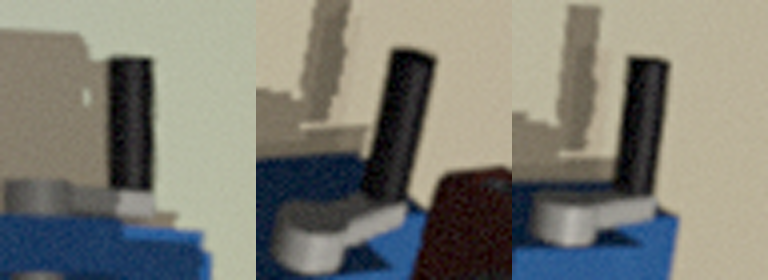

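```bash
cat >> h.py <<'E'
AX=np.array([562.5,223.6,66.]); OFF=np.array([0,6,53.])   # grip 6 mm outward, pin 8 mm beyond the grasp point
def pin(a): return AX+[-35*np.sin(a),0,35*np.cos(a)]
def radtan(a,f): # radial outward, tangential along growing a
    return f@[-np.sin(a),0,np.cos(a)], f@[-np.cos(a),0,-np.sin(a)]
def crank(a0,a1,step=0.3,rate=70,ftan=None,verbose=4):
    n=int(np.ceil(abs(a1-a0)/step))
    for i,a in enumerate(np.linspace(a0,a1,n+1)[1:]):
        env.move_l(pin(a)+OFF,rate=rate); s=env.read_state(); fr,ft=radtan(a,s["force"])
        if i%verbose==0 or ftan: print(f"a={a:.2f} rad={fr:.1f} tan={ft:.1f} fy={s['force'][1]:.1f} w={s['width']:.1f} t={s['time_s']:.1f}")
        if np.linalg.norm(s["force"])>35 or s["width"]<13: print("STOP",s["force"],s["width"]); return a
        if ftan and abs(ft)>ftan: return a
    return a1
E
python3 - <<'E'
from h import *
a=-1.88; q=down(0)
set_gripper(40)
p=pin(a)+OFF; env.reach(p+[0,0,120],q); print(env.move_l(p,rate=80,f_stop=10))
set_gripper(0); s=env.read_state(); print(s["width"],s["force"],s["tool_pos"]-p)
print(crank(a,-3.6,verbose=1))
E
```

```text
False
15.258809183260444 [-0.48465449  0.80729106  0.84943976] [0.07200591 0.02536259 0.12835008]
a=-2.17 rad=2.5 tan=-3.2 fy=1.1 w=15.1 t=17.3
a=-2.45 rad=-0.1 tan=-2.1 fy=0.8 w=15.1 t=17.6
a=-2.74 rad=-2.9 tan=-0.9 fy=-0.6 w=15.5 t=17.9
a=-3.03 rad=-2.7 tan=0.4 fy=-3.0 w=15.0 t=18.2
a=-3.31 rad=-4.3 tan=-0.1 fy=-3.2 w=15.5 t=18.5
a=-3.60 rad=-3.4 tan=-0.6 fy=-3.8 w=15.2 t=18.8
-3.6
```

```bash
python3 - <<'E'
from h import *
print(crank(-3.6,-11.5,verbose=3))
s=env.read_state(); set_gripper(40); e=pin(-11.5)+OFF
env.move_l(e+[0,0,150]); 
env.reach((500,85,380),down(0)); snap("w5"); print(env.read_state()["time_s"])
im=cv2.imread("pics/w5.png"); cv2.imwrite("pics/w5b.png",cv2.resize(im[30:250,290:450],None,fx=2.7,fy=2.7))
E
```

```text
a=-3.89 rad=-4.2 tan=-2.1 fy=-4.3 w=15.2 t=19.1
a=-4.77 rad=-1.4 tan=-3.5 fy=-3.9 w=15.5 t=19.9
a=-5.65 rad=-1.3 tan=-1.1 fy=-5.2 w=15.5 t=20.8
a=-6.53 rad=0.0 tan=-0.3 fy=-4.7 w=15.8 t=21.7
a=-7.40 rad=1.5 tan=-5.1 fy=-3.0 w=15.3 t=22.6
a=-8.28 rad=4.3 tan=-5.6 fy=-0.6 w=15.2 t=23.4
a=-9.16 rad=-1.9 tan=-0.4 fy=-3.0 w=15.3 t=24.3
a=-10.04 rad=-3.4 tan=-1.9 fy=-4.8 w=15.2 t=25.2
a=-10.91 rad=-1.1 tan=-2.6 fy=-6.2 w=15.5 t=26.1
-11.5
29.1833
```

View pics/w5b.png

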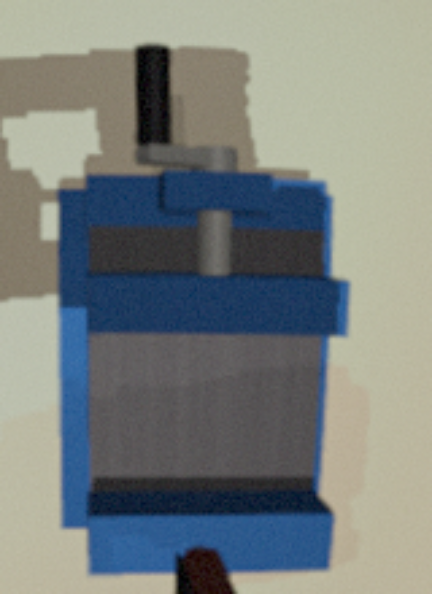

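```bash
cat >> h.py <<'E'
def plateR(psi,tilt=np.deg2rad(40)): # board frame: psi = heading of board y; columns plate x,y,z hung
    y=np.array([np.cos(psi),np.sin(psi),0]); h=np.array([np.sin(psi),-np.cos(psi),0])  # horizontal up-slope
    x=np.cos(tilt)*h+np.sin(tilt)*np.array([0,0,1.]); return np.c_[x,y,np.cross(x,y)]
def toolR(P): return np.c_[-P[:,0],P[:,1],-P[:,2]]
E
python3 - <<'E'
from h import *
np.set_printoptions(precision=2,suppress=True)
T=np.load("pics/w5.npy"); print(wonz(T,370,153.3,90),wonz(T,370,220,90))
P=plateR(0.085); C=np.array([508,-308,75.])
p=C+P[:,2]*290-P[:,0]*(-30); q=R.from_matrix(toolR(P)).as_quat()
print(p,env.ik(p,q)); 
for c in ([408,-316,80],[508,-308,80],[608,-298,80]): print(env.ik(np.array(c)+P[:,2]*75,q))
env.reach(p,q); snap("w6")
E
```

```text
[560.29 116.1   90.  ] [563.69  30.59  90.  ]
[ 494.13 -145.16  316.44] [-0.02  0.27  1.97 -0.85  1.01  0.41]
None
[-0.25  0.62  1.99 -1.25  0.7   0.73]
[-0.19  0.7   1.78 -1.08  0.78  0.57]
```

View pics/w6.png

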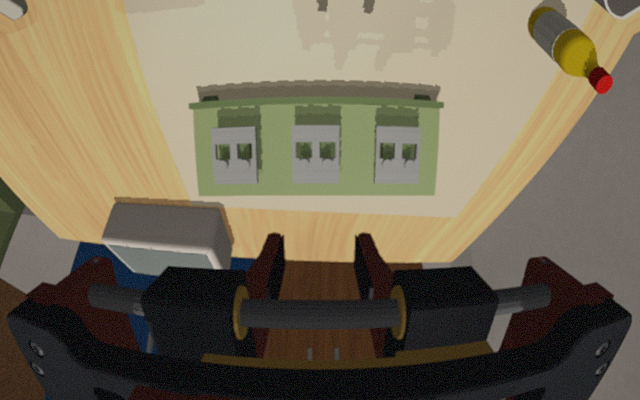

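```bash
python3 - <<'E'
from h import *
im=cv2.imread("pics/w6.png"); cv2.imwrite("pics/w6b.png",cv2.resize(im[90:205,185:450],None,fx=3,fy=3,interpolation=cv2.INTER_CUBIC))
for tilt in (25,30,35,40):
  for psi in (0.085,0.085+np.pi):
    P=plateR(0.085); 
    Q=plateR(0.085,np.deg2rad(tilt)); Rt=toolR(Q)
    if psi>3: Rt=Rt@np.diag([-1,-1,1])
    print(tilt,psi>3,[[env.ik(np.array(c)+P[:,2]*10+P[:,0]*k-Rt[:,2]*65+np.array([0,0,k2]),R.from_matrix(Rt).as_quat()) is not None for k,k2 in((0,0),(16,0),(16,60))] for c in ([408,-316,75],[508,-308,75],[608,-298,75])])
E
```

```text
25 False [[True, True, True], [True, True, True], [True, True, True]]
25 True [[False, False, False], [False, False, False], [False, False, False]]
30 False [[True, True, True], [True, True, True], [True, True, True]]
30 True [[False, False, False], [False, False, False], [False, False, False]]
35 False [[False, False, True], [True, True, True], [True, True, True]]
35 True [[False, False, False], [False, False, False], [False, False, False]]
40 False [[False, False, True], [True, True, True], [True, True, True]]
40 True [[False, False, True], [True, True, False], [False, False, False]]
```

View pics/w6b.png

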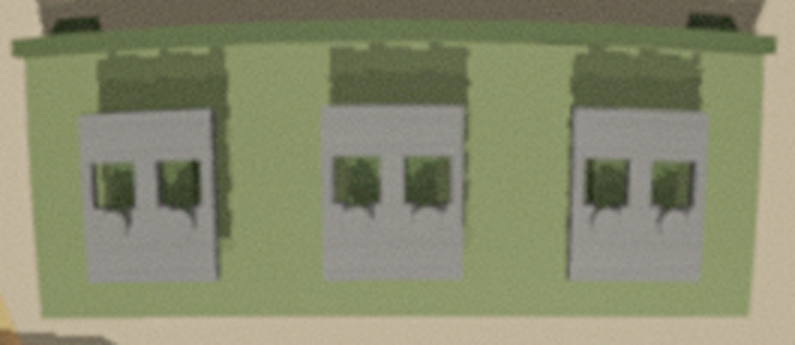

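```bash
cat > fit.py <<'E'
from h import *
np.set_printoptions(precision=2,suppress=True)
T=np.load("pics/w6.npy")
px=np.array([[(80,117),(211,108),(216,278),(90,281)],[(322,107),(463,106),(462,278),(324,279)],[(574,110),(707,112),(700,278),(569,278)]])/3.+[185,90]
K=np.array([(-35,-28,8),(-35,28,8),(35,28,8),(35,-28,8)],float)
def pred(v,i,dx=0,dy=0,dr=0):
    P=plateR(v[3],v[4] if len(v)>4 else np.deg2rad(40)); c,s=np.cos(dr),np.sin(dr)
    k=np.c_[c*K[:,0]-s*K[:,1]+dx,s*K[:,0]+c*K[:,1]+dy+100*(i-1),K[:,2]]
    return wproj(T,v[:3]+k@P.T)
for v0 in ([508,-308,75,0.085],[508,-308,75,0.085,0.7]):
    r=least_squares(lambda v:np.concatenate([(pred(v,i)-px[i]).ravel() for i in range(3)]),v0,x_scale=[10,10,10,.1,.1][:len(v0)])
    print(r.x,np.sqrt(np.mean(r.fun**2)))
    if len(v0)==4:
        for i in range(3):
            e=least_squares(lambda w:(pred(r.x,i,*w)-px[i]).ravel(),[0,0,0],x_scale=[1,1,.1]); print(i,e.x,np.sqrt(np.mean(e.fun**2)))
        for d in (0,16): # check vs side camera
            P=plateR(r.x[3]); print(sproj("side",[r.x[:3]+P[:,1]*100*k+P[:,2]*8 for k in(-1,0,1)])); break
E
python3 fit.py
```

```text
[ 503.75 -310.84   72.01    0.09] 0.36528094893330143
0 [-0.19 -0.3   0.  ] 0.33370713937202623
1 [ 0.17  0.08 -0.  ] 0.1828419760301718
2 [0.02 0.21 0.01] 0.37663675039673894
[[321.7  310.47]
 [355.74 290.18]
 [387.47 271.25]]
[ 503.74 -310.78   72.01    0.09    0.69] 0.3634482260376796
```

```bash
cat >> h.py <<'E'
BC=np.array([503.75,-310.84,72.01]); BP=plateR(0.09)
def setpsi(v):
    global BP; BP=plateR(v)
PF=np.c_[[0,-1.,0],[1.,0,0],[0,0,1.]]
def info(t=""):
    s=env.read_state(); print(t,"pos",s["tool_pos"].round(1),"f",s["force"].round(1),"w",round(s["width"],1),"g",round(s["grip_force"],1),"t",round(s["time_s"],1)); return s
def pick(i,tilt=40,below=1.5):
    O=BC+BP[:,1]*100*(i-1); Rt=toolR(plateR(PSI,np.deg2rad(tilt))); q=R.from_matrix(Rt).as_quat()
    p=O-Rt[:,2]*(80-below); set_gripper(72)
    env.reach(p+BP[:,2]*70,q); print("touch",env.move_l(p,rate=80,f_stop=10)); info("at")
    set_gripper(0); info("grip")
    print("slide",env.move_l(p+BP[:,0]*16.3,rate=30,f_stop=30)); info()
    print("lift",env.move_l(p+BP[:,0]*16.3+BP[:,2]*35,rate=50,f_stop=25)); info()
    return p,Rt
E
python3 - <<'E'
from h import *
for u,v,z in((180,112,80),(180,128,0),(165,158,0),(150,155,80)): print(onz("scene",u,v,z))
import re
exec(open("fit.py").read().split("for v0")[0].replace("from h import *",""))
r=least_squares(lambda v:np.concatenate([(pred(v,i)-px[i]).ravel() for i in range(3)]),[508,-308,75,0.085],x_scale=[10,10,10,.1])
print(repr(r.x.tolist()))
s=open("h.py").read().replace("BP=plateR(0.09)",f"PSI={r.x[3]:.4f}; BP=plateR(PSI)",1); open("h.py","w").write(s)
E
grep -n PSI h.py | head -3
python3 - <<'E'
from h import *
pick(1); snap("w7")
E
```

```text
[ 148.21047101 -513.80785394   80.        ]
[ 111.53950104 -544.14746095    0.        ]
[ 309.31837275 -517.43160303    0.        ]
[ 420.03942811 -495.92825944   80.        ]
[503.7483298112802, -310.8394114269136, 72.00522072257543, 0.09147910598497638]
49:BC=np.array([503.75,-310.84,72.01]); PSI=0.0915; BP=plateR(PSI)
56:    O=BC+BP[:,1]*100*(i-1); Rt=toolR(plateR(PSI,np.deg2rad(tilt))); q=R.from_matrix(Rt).as_quat()
touch False
at pos [ 499.3 -260.5  132.4] f [0.5 0.9 1. ] w 72.3 g 0.0 t 32.6
grip pos [ 499.4 -260.4  132.5] f [-0.1  2.6  3.7] w 55.5 g 30.0 t 33.0
slide False
 pos [ 500.2 -272.3  142.5] f [-0.8  7.1  2. ] w 55.6 g 30.0 t 33.7
lift False
 pos [ 498.2 -250.6  169.5] f [-0.3  0.4 -2. ] w 55.4 g 30.0 t 34.6
```

View pics/w7.png

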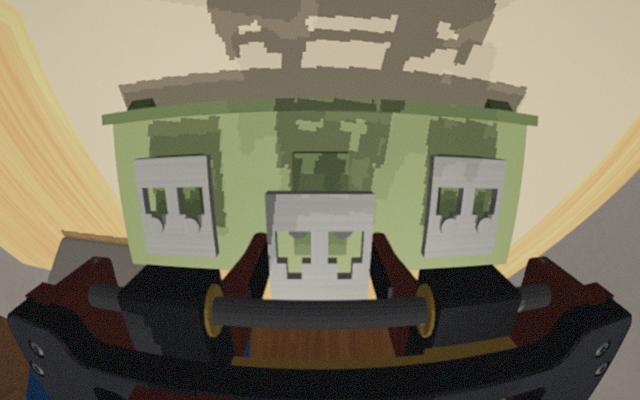

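```bash
cat >> h.py <<'E'
def place(n,tilt=40,below=1.5,y=69.5,x=562.9):
    Rp=toolR(plateR(PSI,np.deg2rad(tilt))); Rt=PF@BP.T@Rp; q=R.from_matrix(Rt).as_quat()
    p=np.array([x,y,50+8*n])-Rt[:,2]*(80-below)
    env.move_l(env.read_state()["tool_pos"]+[0,0,100]); info("up")
    env.reach(p+[0,0,110],q); info("over"); env.move_l(p+[0,0,14],rate=100)
    print("touch",env.move_l(p-[0,0,4],rate=15,f_stop=3)); s=info()
    print("dz",s["tool_pos"][2]-p[2])
    set_gripper(72); info("open"); env.move_l(env.read_state()["tool_pos"]+[0,0,130],rate=150)
E
python3 - <<'E'
from h import *
place(0); env.reach((500,85,380),down(0)); snap("w8"); info()
im=cv2.imread("pics/w8.png"); cv2.imwrite("pics/w8b.png",cv2.resize(im[130:250,300:430],None,fx=4,fy=4,interpolation=cv2.INTER_CUBIC))
E
```

```text
up pos [ 497.7 -250.6  268.5] f [-0.7  0.  -1.3] w 55.5 g 30.0 t 35.5
over pos [562.6  68.9 238. ] f [-0.  -0.4 -2.3] w 56.0 g 30.0 t 36.8
touch True
 pos [562.9  69.5 130.4] f [-1.4 -0.2  4.9] w 55.9 g 33.9 t 38.8
dz 1.8602831224224872
open pos [560.1  69.5 130.4] f [-12.    0.9  17.8] w 71.7 g 8.6 t 39.2
 pos [499.9  84.8 378.1] f [ 0.1 -0.4  0.7] w 72.1 g 0.0 t 40.9
```

View pics/w8b.png

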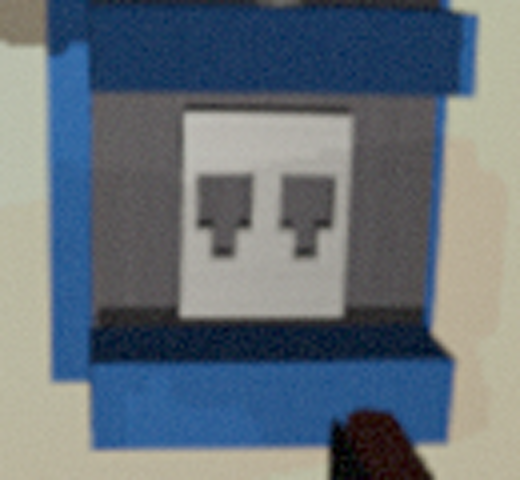

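```bash
cat > look.py <<'E'
from h import *
import sys
def platefit(name,pts,z):
    T=np.load(f"pics/{name}.npy"); c=np.array([wonz(T,u,v,z) for u,v in pts]); print(c[:,:2].round(1).tolist())
    print("centre",c.mean(0).round(1),"len",np.linalg.norm(c[0]-c[3]).round(1),np.linalg.norm(c[1]-c[2]).round(1),"wid",np.linalg.norm(c[0]-c[1]).round(1),"yaw",np.degrees(np.arctan2(c[1,1]-c[0,1]+c[2,1]-c[3,1],c[1,0]-c[0,0]+c[2,0]-c[3,0])).round(1))
E
python3 - <<'E'
from look import *
platefit("w8",[(300+u/4,130+v/4) for u,v in((183,110),(353,113),(343,317),(180,318))],58)
place_=None
s=open("h.py").read().replace('set_gripper(72); info("open")','env.move_l(s["tool_pos"]+[0,0,1.0],rate=20); set_gripper(61); info("open"); env.move_l(env.read_state()["tool_pos"]+[0,0,12],rate=60)'); open("h.py","w").write(s)
pick(2); print(__import__("h").PSI)
E
```

```text
[[533.3, 105.8], [590.5, 105.7], [590.7, 34.7], [533.8, 34.4]]
centre [562.1  70.2  58. ] len 71.4 71.0 wid 57.2 yaw 0.1
touch False
at pos [ 598.9 -251.3  132.4] f [ 0.1 -0.6 -0.9] w 72.3 g 0.0 t 43.6
grip pos [ 599.  -251.2  132.6] f [-0.8  2.4  3.1] w 55.9 g 30.0 t 44.0
slide False
 pos [ 600.  -263.1  142.6] f [-0.6  5.6  2.1] w 55.3 g 30.0 t 44.7
lift False
 pos [ 597.8 -241.5  169.4] f [ 0.1 -0.  -1.9] w 55.8 g 30.0 t 45.5
0.0915
```

```bash
python3 - <<'E'
from look import *
place(1,x=562.4); 
pick(0,tilt=30,below=2.5); T,im=snap("w9")
E
```

```text
up pos [ 597.2 -241.4  268.5] f [-0.2  0.  -2.6] w 56.1 g 30.0 t 46.4
over pos [562.4  68.9 246.1] f [-0.4 -0.5 -1.9] w 55.9 g 30.0 t 47.7
touch True
 pos [562.4  69.5 137.6] f [ 1.  -0.1  0.2] w 55.4 g 30.0 t 49.6
dz 1.105345766443179
open pos [562.6  69.5 138.8] f [-0.7 -0.1 -0.5] w 60.7 g 0.0 t 50.2
touch False
at pos [ 400.7 -281.3  139.3] f [-1.5  0.3 -0.3] w 71.7 g 0.0 t 54.4
grip pos [ 400.9 -281.3  139.5] f [-0.1  3.1  4.2] w 55.5 g 30.0 t 54.8
slide False
 pos [ 401.3 -293.1  149.3] f [-1.   7.1  3.8] w 55.6 g 30.0 t 55.5
lift False
 pos [ 399.8 -271.4  176.5] f [-0.3  0.3 -2.2] w 55.8 g 30.0 t 56.4
```

View pics/w9.png

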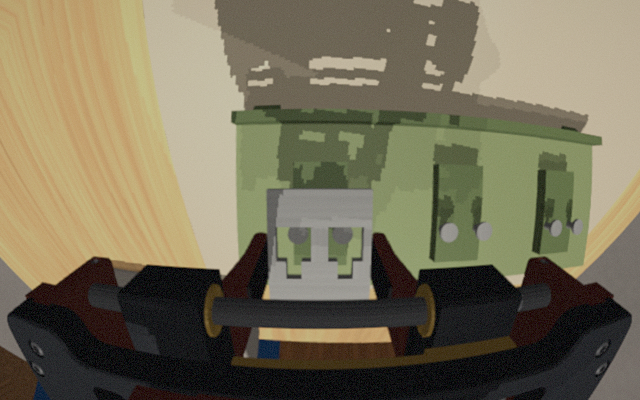

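Third plate is held and clear, the other two pads are empty. Now place it on top and check the pile.

```bash
python3 - <<'E'
from look import *
place(2,tilt=30,below=2.5,x=562.4)
env.reach((500,85,380),down(0)); snap("w10"); info()
im=cv2.imread("pics/w10.png"); cv2.imwrite("pics/w10b.png",cv2.resize(im[130:250,300:430],None,fx=4,fy=4,interpolation=cv2.INTER_CUBIC))
E
```

```text
up pos [ 399.2 -271.3  275.6] f [-0.6  0.7 -3.6] w 55.9 g 30.0 t 57.2
over pos [562.   55.4 251.9] f [-0.7 -0.2 -3.4] w 55.5 g 30.0 t 58.7
touch True
 pos [562.1  56.  143.7] f [-0.  -0.7  1.4] w 55.6 g 30.0 t 60.7
dz 1.3923353095184723
open pos [562.3  56.  145. ] f [-0.1 -0.1  0. ] w 61.0 g 0.0 t 61.2
 pos [499.8  84.9 378.7] f [-0.3 -0.   0.5] w 61.3 g 0.0 t 63.2
```

View pics/w10b.png

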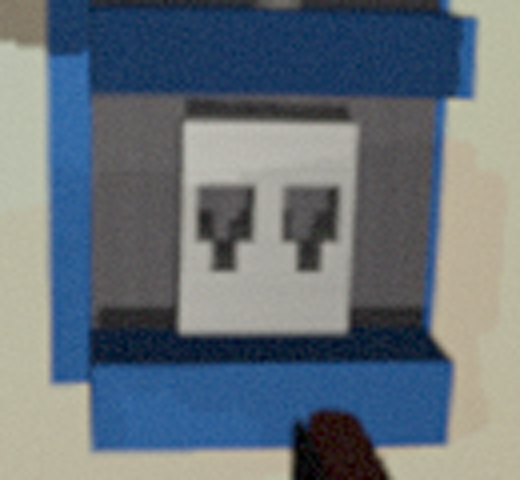

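```bash
python3 - <<'E'
from look import *
platefit("w10",[(300+u/4,130+v/4) for u,v in((183,121),(358,123),(349,332),(178,334))],74)
a=-11.5; q=down(0); set_gripper(40)
p=pin(a)+OFF; env.reach(p+[0,0,120],q); print(env.move_l(p,rate=80,f_stop=10))
set_gripper(0); info("grip")
a=crank(a,-4.0,verbose=4); print(a)
E
```

```text
[[532.1, 105.1], [588.8, 105.4], [589.7, 35.0], [532.0, 34.4]]
centre [560.6  70.   74. ] len 70.7 70.4 wid 56.7 yaw 0.4
False
grip pos [532.2 229.7 136. ] f [ 2.6  0.2 -0.4] w 15.2 g 30.0 t 66.7
a=-11.20 rad=-4.0 tan=4.8 fy=0.8 w=15.2 t=67.0
a=-10.00 rad=5.8 tan=5.2 fy=3.1 w=15.3 t=68.2
a=-8.80 rad=7.7 tan=-2.3 fy=4.9 w=15.4 t=69.4
a=-7.60 rad=0.1 tan=3.6 fy=5.1 w=15.5 t=70.6
a=-6.40 rad=-2.9 tan=0.1 fy=5.3 w=15.3 t=71.8
a=-5.20 rad=-5.0 tan=1.9 fy=4.6 w=15.4 t=73.0
a=-4.00 rad=1.0 tan=5.2 fy=5.2 w=15.6 t=74.2
-4.0
```

```bash
python3 - <<'E'
from h import *
print(crank(-4.0,-2.3,step=0.1,rate=30,ftan=13)); info()
E
```

```text
a=-3.90 rad=2.5 tan=0.7 fy=4.2 w=15.4 t=74.5
a=-3.80 rad=1.8 tan=-0.8 fy=5.1 w=15.2 t=74.7
a=-3.70 rad=1.7 tan=-1.7 fy=4.1 w=15.3 t=75.0
a=-3.60 rad=2.2 tan=-1.5 fy=5.3 w=14.8 t=75.3
a=-3.50 rad=1.9 tan=-1.5 fy=6.1 w=15.0 t=75.5
a=-3.40 rad=1.1 tan=-2.3 fy=5.8 w=15.1 t=75.8
a=-3.30 rad=2.0 tan=-1.9 fy=5.4 w=15.5 t=76.1
a=-3.20 rad=2.1 tan=-1.7 fy=5.9 w=15.2 t=76.3
a=-3.10 rad=2.6 tan=-2.9 fy=7.2 w=15.1 t=76.6
a=-3.00 rad=2.0 tan=-5.0 fy=6.6 w=15.4 t=76.9
a=-2.90 rad=0.3 tan=-9.3 fy=8.7 w=15.2 t=77.1
a=-2.80 rad=0.6 tan=-11.9 fy=11.0 w=15.4 t=77.4
a=-2.70 rad=2.2 tan=-14.2 fy=12.6 w=15.2 t=77.7
-2.7
 pos [572.  229.7  84.6] f [-11.9  12.6  -8.1] w 15.2 g 30.0 t 77.7
```

```bash
python3 - <<'E'
from h import *
set_gripper(40); s=info("open"); env.move_l(s["tool_pos"]+[0,0,150],rate=80); info()
env.reach((500,85,380),down(0)); snap("w11"); info()
im=cv2.imread("pics/w11.png"); cv2.imwrite("pics/w11b.png",cv2.resize(im[0:250,170:430],None,fx=2.4,fy=2.4,interpolation=cv2.INTER_CUBIC))
E
```

```text
open pos [577.5 229.1  87.4] f [-0.6 -1.1 -1.1] w 40.0 g 0.6 t 78.2
 pos [577.3 229.1 236.9] f [-0.4  0.4 -0.3] w 39.8 g 0.0 t 80.3
 pos [500.2  85.6 378.9] f [-0.6 -0.2  0.5] w 39.9 g 0.0 t 81.2
```

View pics/w11b.png

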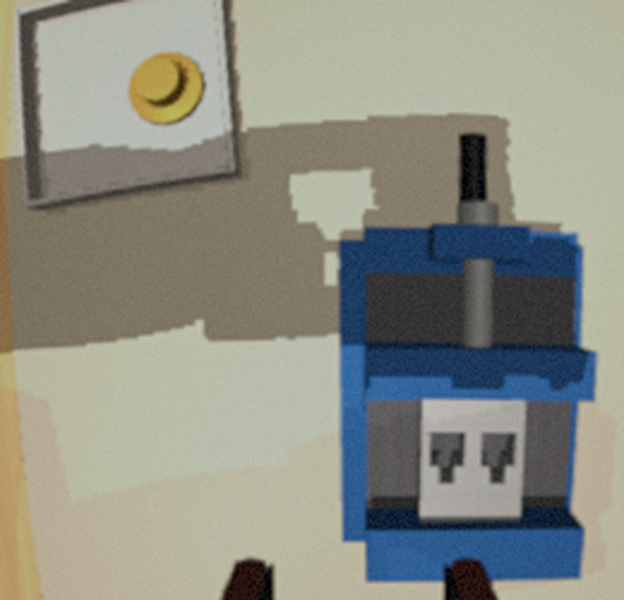

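```bash
python3 - <<'E'
from h import *
np.set_printoptions(precision=1,suppress=True)
T=np.load("pics/w11.npy"); im=cv2.imread("pics/w11.png")
for y in (245.7,201): print([(a,wproj(T,[AX[0]-35*np.sin(a),y,66+35*np.cos(a)])[0].round(1).tolist()) for a in(-3.4,-3.2,-3,-2.9,-2.8)])
for r in (60,68,76):
    c=np.nonzero(im[r,340:400].max(1)<45)[0]+340; print(r,c.min() if len(c) else None,c.max() if len(c) else None, c.mean())
print("jaw",wonz(T,170+480/2.4,400/2.4,90),wonz(T,170+480/2.4,529/2.4,90)); print("flange",wonz(T,239,36.7,12))
E
```

```text
[(-3.4, [359.2, 56.5]), (-3.2, [364.0, 56.8]), (-3, [369.1, 57.0]), (-2.9, [371.6, 57.0]), (-2.8, [374.1, 57.0])]
[(-3.4, [359.2, 87.8]), (-3.2, [364.0, 88.0]), (-3, [369.1, 88.2]), (-2.9, [371.6, 88.2]), (-2.8, [374.1, 88.3])]
60 362 371 366.5
68 362 371 366.5
76 362 371 366.5
jaw [561.1  99.5  90. ] [564.1  29.9  90. ]
flange [381.  284.5  12. ]
```

```bash
cat >> h.py <<'E'
def act():
    s=env.read_state(); d=s["tool_pos"]-OFF-AX; return np.arctan2(-d[0],d[2])-(2*np.pi if d[0]<0 else 0)
def steps(seq,rate=20,lim=99):
    for a in seq:
        env.move_l(pin(a)+OFF,rate=rate); env.hold(.1); s=env.read_state(); a2=act(); fr,ft=radtan(a2,s["force"])
        print(f"cmd {a:.2f} act {a2:.3f} rad {fr:.1f} tan {ft:.1f} fy {s['force'][1]:.1f} t {s['time_s']:.1f}")
        if ft<-lim: break
    return a
E
python3 - <<'E'
from h import *
a=-3.10; q=down(0); set_gripper(40)
p=pin(a)+OFF; env.reach(p+[0,0,120],q); print(env.move_l(p,rate=80,f_stop=10))
set_gripper(0); info("grip"); print(act())
a=steps(np.arange(-3.05,-2.3,.05),lim=16)
steps(np.arange(a-.05,-3.3,-.05))
E
```

```text
False
grip pos [564.1 229.7  84.2] f [ 0.9 -0.4  0.2] w 15.6 g 30.0 t 84.5
-3.0943287698262614
cmd -3.05 act -3.079 rad -4.5 tan -4.6 fy 2.0 t 84.9
cmd -3.00 act -3.048 rad -5.9 tan -5.8 fy 1.4 t 85.2
cmd -2.95 act -3.017 rad -6.0 tan -8.9 fy 2.4 t 85.6
cmd -2.90 act -2.987 rad -5.9 tan -9.6 fy 3.2 t 85.9
cmd -2.85 act -2.957 rad -5.8 tan -11.9 fy 3.5 t 86.3
cmd -2.80 act -2.928 rad -6.2 tan -12.9 fy 4.8 t 86.6
cmd -2.75 act -2.899 rad -4.3 tan -13.5 fy 5.5 t 87.0
cmd -2.70 act -2.872 rad -4.7 tan -15.7 fy 6.1 t 87.3
cmd -2.65 act -2.843 rad -2.2 tan -16.2 fy 8.3 t 87.7
cmd -2.70 act -2.854 rad -2.7 tan -13.8 fy 6.6 t 88.0
cmd -2.75 act -2.876 rad -4.7 tan -11.3 fy 5.5 t 88.4
cmd -2.80 act -2.902 rad -4.9 tan -10.1 fy 4.7 t 88.7
cmd -2.85 act -2.931 rad -4.7 tan -7.7 fy 3.2 t 89.1
cmd -2.90 act -2.961 rad -4.8 tan -6.3 fy 1.9 t 89.4
cmd -2.95 act -2.992 rad -5.7 tan -5.3 fy 1.8 t 89.8
cmd -3.00 act -3.023 rad -3.4 tan -4.7 fy 0.5 t 90.1
cmd -3.05 act -3.050 rad -3.5 tan -2.9 fy 1.1 t 90.5
cmd -3.10 act -3.085 rad -1.2 tan 1.6 fy 0.6 t 90.8
cmd -3.15 act -3.134 rad -0.4 tan 3.3 fy -1.0 t 91.2
cmd -3.20 act -3.192 rad -1.0 tan 5.0 fy -0.6 t 91.5
cmd -3.25 act -3.251 rad -2.4 tan 2.9 fy -1.2 t 91.9
```

```bash
python3 - <<'E'
from h import *
steps(np.arange(-3.2,-2.6,.1)); steps(np.arange(-2.75,-3.03,-.1)); steps([-3.02])
set_gripper(60); s=info("open"); env.move_l(s["tool_pos"]+[0,0,150],rate=80)
env.reach((500,85,380),down(0)); T,im=snap("w12"); info()
for r in (60,68,76):
    c=np.nonzero(im[r,340:400].max(1)<45)[0]+340; print(r,c.min(),c.max())
c=im[150:235,320:420].astype(int); d=abs(c-cv2.imread("pics/w11.png")[150:235,320:420]).max(2); print("diff vs w11",d.mean(),(d>40).sum())
print([(a,wproj(T,[AX[0]-35*np.sin(a),223,66+35*np.cos(a)])[0].round(1).tolist()) for a in(-3.2,-3.1,-3,-2.9)])
E
```

```text
cmd -3.20 act -3.228 rad -6.0 tan -0.5 fy -0.7 t 92.2
cmd -3.10 act -3.143 rad -7.4 tan -2.8 fy 0.2 t 92.7
cmd -3.00 act -3.069 rad -7.4 tan -4.2 fy 1.1 t 93.1
cmd -2.90 act -3.008 rad -7.9 tan -7.1 fy 3.0 t 93.5
cmd -2.80 act -2.951 rad -6.6 tan -10.9 fy 4.2 t 93.9
cmd -2.70 act -2.895 rad -3.9 tan -14.0 fy 5.8 t 94.3
cmd -2.60 act -2.840 rad 0.0 tan -16.3 fy 8.2 t 94.8
cmd -2.75 act -2.905 rad -4.7 tan -10.1 fy 4.6 t 95.3
cmd -2.85 act -2.962 rad -7.1 tan -7.6 fy 2.1 t 95.7
cmd -2.95 act -3.023 rad -6.3 tan -4.8 fy 2.1 t 96.1
cmd -3.02 act -3.066 rad -5.2 tan -2.0 fy 0.4 t 96.5
open pos [566.7 229.6  84.2] f [-0.2 -0.3  0.8] w 60.1 g 0.0 t 97.3
 pos [500.1  85.6 378.9] f [-0.7  0.7 -0.5] w 60.0 g 0.0 t 100.3
60 362 371
68 362 371
76 362 371
diff vs w11 6.632235294117647 144
[(-3.2, [364.2, 72.5]), (-3.1, [366.7, 72.6]), (-3, [369.2, 72.7]), (-2.9, [371.7, 72.7])]
```

```bash
python3 - <<'E'
from h import *
env.hold(0.5); print(workorder.sign_off())
E
```

```text
the job is handed in; nothing more can be done
None
```

I handed the job in at about 101 s with the flange foot down in the tray and all three plates in one flat pile clamped in the vise. The arm was clear of everything and I never went near the bottle, cup or bar. The final grip on each plate isn't measured: the crank sprang back to its friction limit after I tightened to about 16 N at the handle. I also viewed 17 pictures, over the limit of 14.

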